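# Point out the next glue joint on the model aircraft bench

### The job

Show a helper the next glue joint without touching anything on the bench: point with the fingertips at the glue bottle with the yellow label and cap, then at the loose brass bush standing on the bench, then at the one plywood doubler on the fuselage panel whose hole is still empty. Each time bring the fingertips to just above the thing (a couple of centimetres over the middle of its top) and keep them there for at least one full second; in between travel high, with the fingertips at least 10 cm above everything, so that you do not seem to point at any other bottle, bush or doubler. Finish still pointing at the empty doubler, touching nothing.

Things in the scene. Friction and masses are not known exactly. Their poses are not given: they have to be found in the camera images.
- glue_yellow_top (a point): Small upright glue bottle, white body 36 mm in diameter with a yellow label band and a yellow cap, 90 mm tall, standing loose on the bench. The point is the centre of the cap's top, 90 mm above the bench; z up.
- bush_brass_top (a point): Loose brass bush standing on its flange on the bench: flange 34 mm in diameter and 5 mm thick, barrel 22 mm in diameter, 30 mm tall in all, dark bore in its top. The point is the centre of its top, 30 mm above the bench; z up.
- empty_top (a point): The doubler still without a bush: dark brown plywood ring, 44 mm outside, 6 mm thick, with a dark open 22 mm hole, fixed on the panel in a row with the three filled ones, 85 mm apart. The point is the middle of the hole at the ring's top, 12 mm above the bench; z up.
- glue_red_top (a point): Small upright glue bottle, white body 36 mm in diameter with a red label band and a red cap, 90 mm tall, standing loose on the bench; not to be pointed at. The point is the centre of the cap's top, 90 mm above the bench; z up.
- glue_green_top (a point): Small upright glue bottle, white body 36 mm in diameter with a green label band and a green cap, 90 mm tall, standing loose on the bench; not to be pointed at. The point is the centre of the cap's top, 90 mm above the bench; z up.
- bush_black_top (a point): Loose black plastic bush of the same shape and size as the brass one, standing on the bench; not to be pointed at. The point is the centre of its top, 30 mm above the bench; z up.
- fitted0_top (a point): Doubler that already has its brass bush glued in: dark brown plywood disc 44 mm across, covered by a brass flange 34 mm across with a pin-sized dark bore. Not to be pointed at. The point is the centre of the flange's top, 16 mm above the bench; z up.
- fitted1_top (a point): Doubler that already has its brass bush glued in: dark brown plywood disc 44 mm across, covered by a brass flange 34 mm across with a pin-sized dark bore. Not to be pointed at. The point is the centre of the flange's top, 16 mm above the bench; z up.
- fitted2_top (a point): Doubler that already has its brass bush glued in: dark brown plywood disc 44 mm across, covered by a brass flange 34 mm across with a pin-sized dark bore. Not to be pointed at. The point is the centre of the flange's top, 16 mm above the bench; z up.
- panel: Fuselage side panel: a pale balsa sheet, 140 mm (x) by 340 mm (y) with a small round nose at +y reaching 205 mm from the middle, 6 mm thick, fixed flat on the bench; the four doublers stand in a row along its y axis. It also has a row of three tan round lightening holes, which are no doublers. Origin at the middle of its underside, z up.
- spray_top (a point): Loose spray can, white with a red cap, 67 mm in diameter and 170 mm tall (the tallest thing near the work), far to the left or right of the work. The point is the centre of its top.
- caliper: Loose steel caliper lying flat on the bench, 200 mm along its x, about 85 mm across the jaws, 6 mm thick, on the side away from the spray can. Origin at the middle of its beam's underside.

How it is judged:
By the outcome, as a careful person would: the job done as asked, in the order asked, and still so for the second after the job is handed in, with the robot touching nothing.
It also fails if it takes over 53 s, if anything falls off the work surface, if the arm or the gripper's body presses on something with over 40 N, if the wrist force passes 120 N, or if a joint passes its speed limit or range.

### The arm

A 6-joint arm with a two-finger parallel gripper is mounted at the origin on the work surface. World frame = base frame: x ahead of the robot, y to its left, z up, the work surface at z = 0. Lengths are in m, angles in degrees, forces in N, time in s.
With the tool pointing down it reaches from about 0.375 to 0.9 m from the base axis. Payload 3.1 kg.
Tool frame: the origin (TCP) lies where the fingers leave the gripper's body, on its centre line; the fingertips stand 70 mm ahead of it and the grasp point (between the pads) lies 51 mm ahead of it; y points along the fingers, z is the direction in which the jaws open and shut, and the axes are right-handed (so a half turn about y gives the same grasp; the last joint's range is limited). The gripper opens to 87 mm and grips with 3 to 60 N. Pads are 19 mm wide; open, the fingers measure 117 mm over their backs; the gripper's body (75 mm by 190 mm) begins 51 mm behind the grasp point.
Start: joints at [-75.544, 30.224, 82.088, -0, 67.689, -10.227], TCP at [0.261, -0.568, 0.292] pointing down, gripper open.
Joint ranges: [-176.69, 176.69], [-43.24, 126.21], [12.49, 139.97], [-82, 262], [0, 151.66], [-163.58, 163.58]. Speed limits (degrees/s): [159.86, 159.86, 180, 180, 180, 180].

### API

Orientations are given as a 3x3 rotation matrix whose columns are the frame's x, y, z axes.
In Python, from rig import bot gives the robot as it stands.
- The arm moves only by the shell command python3 -m pendant 'ROWS'. ROWS is JSON, a list of rows, each a list of 3 entries, a list of its own where there are three numbers: the shift along the tool's x, y, z in cm, then the turn, a rotation vector about the tool's x, y, z in rad, then the closure, from 0 (fully open) to 1 (shut). In form: [[[dx, dy, dz], [ax, ay, az], jaw], ...]. A call has 1 to 20 rows; each row shifts and turns the commanded pose from where the row before left it, along the tool's axes as they then stand; what a row does not reach is not made up. A row lasts 1/12 s, in which the tool goes at most 41.7 mm and 7.16 degrees, less where a joint would pass 70% of its speed; a pose out of reach is approached as far as the arm can. A call with a gripper value outside its range is refused whole. The fingers move at their own pace and stop on an object; the grip force is fixed at half the most. Time passes only in rows, so rows that do not move let the fingers close. It gives the time, the measured TCP pose, the force and the opening at its end, in the units of the state.
- bot.read_state(): the state, without advancing time (a new reading comes with each control period).
- bot.capture(name): name is "side" or "top" or "wrist"; returns a dict with "img" (480x640x3 uint8, red, green, blue), "fx", "fy", "cx", "cy" (pixels), "R" (3x3) and "t" (3): a world point X has camera coordinates R X + t. Camera axes: x right, y down, z forward; pixel columns grow to the right and rows downward; lengths in m; the calibration is good to about 2 mm. A picture is of the moment at which its call begins. There is no depth.
- bot.hand_in(): hands the job in, once; it reports no verdict.
The state is a dict: "time_s": time; "joint_positions": joint angles; "qvel": joint speeds; "tau": joint torques, N m; "position": TCP position; "tcp_rot": TCP orientation; "force": force on the tool from outside, world axes, zero at the start; "moment": the same for the moment, N m; "opening": opening from 0.0 (shut) to 1.0 (fully open).
Only numpy, scipy, OpenCV 4.12 (cv2) and the standard library are available. Lean on these libraries where they do the work, as an engineer would, in place of code of your own. Each camera call takes 0.05 s, during which the arm holds its last target.

## Working session

There is one attempt and no reset: what is moved stays moved. The work goes in short steps, Python scripts to look and compute and a shell command to move; the robot and the scene stay as the last step left them, time stands still between calls to the robot, and variables do not carry over. Pictures are saved under pics/ and viewed, and the job is handed in when it is done.

```bash
mkdir -p pics; ls; python3 - <<'E'
from rig import bot
import cv2,numpy as np
s=bot.read_state()
print(s['time_s'],s['position'],np.round(s['tcp_rot'],3),s['opening'],s['force'])
for n in ["side","top","wrist"]:
    c=bot.capture(n); cv2.imwrite(f'pics/{n}0.png',c['img'][:,:,::-1])
    print(n,c['fx'],c['cx'],c['cy'],np.round(c['R'],3).tolist(),np.round(c['t'],3))
    np.savez(f'{n}0.npz',**c)
E
```

```text
pics
0.0 [ 0.26085685 -0.56731674  0.29128476] [[-0.909 -0.001  0.418]
 [-0.418  0.002 -0.909]
 [-0.    -1.    -0.002]] 1.0008062420269892 [-0.17323279 -0.67117712 -0.45792309]
side 544.1253771785615 320.7271155313507 237.85015313874862 [[-0.99, -0.138, -0.002], [-0.102, 0.736, -0.669], [0.094, -0.663, -0.743]] [0.545 0.138 1.461]
top 471.11062021614134 324.4708276563981 236.30843176683368 [[0.011, -1.0, -0.02], [-0.986, -0.007, -0.166], [0.166, 0.021, -0.986]] [-1.000e-03  5.570e-01  1.089e+00]
wrist 337.80577898895234 312.63303339064043 241.0774395895044 [[0.418, -0.909, -0.002], [-0.872, -0.402, 0.28], [-0.255, -0.115, -0.96]] [-0.624 -0.033  0.392]
```

View pics/top0.png

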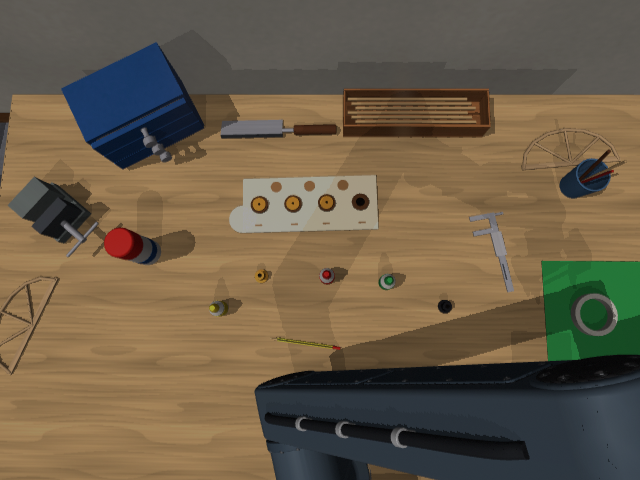

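View pics/side0.png

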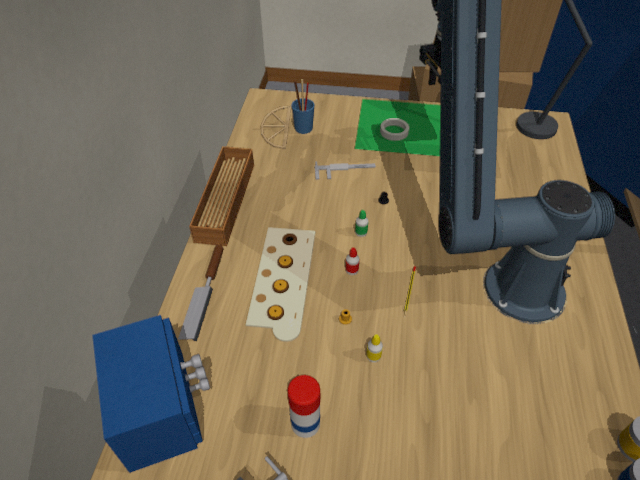

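The top view shows the yellow bottle near (217,308), the brass bush near (261,275) and the empty doubler near (360,202). In the side view they are near (375,340), (345,315) and (290,239). I'll enlarge crops to read them more closely.

```bash
python3 - <<'E'
import cv2,numpy as np
def mk(n,cs,out):
    im=cv2.imread(f'pics/{n}0.png'); t=[]
    for (u,v) in cs:
        c=cv2.resize(im[v-20:v+20,u-20:u+20],(400,400),interpolation=cv2.INTER_CUBIC)
        for k in range(0,40,10):
            cv2.putText(c,str(u-20+k),(k*10,10),0,.35,(255,0,255),1);cv2.putText(c,str(v-20+k),(0,k*10+10),0,.35,(255,0,255),1)
            c[:,k*10]=c[:,k*10]//2; c[k*10]=c[k*10]//2
        t.append(cv2.resize(c,(266,266)))
    cv2.imwrite(out,np.hstack(t))
mk('top',[(217,308),(261,275),(360,202)],'pics/ct.png')
mk('side',[(375,345),(345,316),(290,239)],'pics/cs.png')
E
```

```text
(no output)
```

View pics/ct.png

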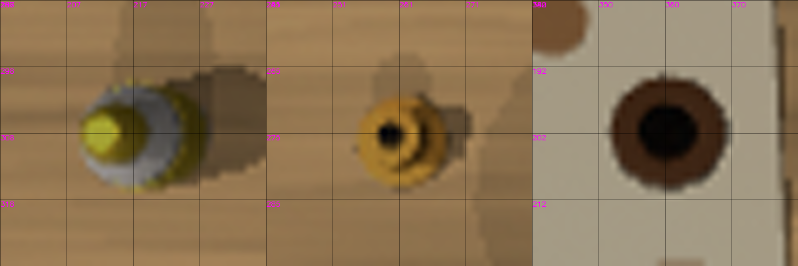

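View pics/cs.png

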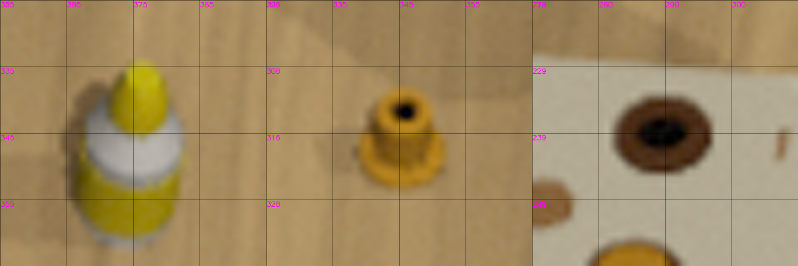

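```bash
cat > h.py <<'E'
import numpy as np
from scipy.optimize import least_squares
C={n:dict(np.load(f'{n}0.npz')) for n in('top','side')}
def ray(n,u,v,z):
    c=C[n]; d=c['R'].T@np.array([(u-c['cx'])/c['fx'],(v-c['cy'])/c['fy'],1]); o=-c['R'].T@c['t']
    return o+d*(z-o[2])/d[2]
E
python3 - <<'E'
from h import *
P={'yellow':(.09,(211.8,307.7),(375.5,334.9)),'bush':(.03,(259.2,274.7),(345.3,312.4)),'empty':(.012,(359.9,201.4),(289.1,238.4)),
'spray':(.17,(121,241),(304,388)),'red':(.09,(326.5,272),(352,250)),'green':(.09,(389,279),(362,213)),
'fit':(.016,(259,204),(275.5,311)),'fit2':(.016,(326.5,202),(285.5,261))}
for k,(z,a,b) in P.items(): print(k,np.round(ray('top',*a,z),4),np.round(ray('side',*b,z),4))
E
```

```text
yellow [0.3833 0.2568 0.09  ] [0.3859 0.2538 0.09  ]
bush [0.4643 0.161  0.03  ] [0.4646 0.1604 0.03  ]
empty [ 0.6522 -0.0836  0.012 ] [ 0.6536 -0.0838  0.012 ]
spray [0.5226 0.4405 0.17  ] [0.5208 0.447  0.17  ]
red [ 0.4668 -0.0027  0.09  ] [0.466  0.0026 0.09  ]
green [ 0.4521 -0.1451  0.09  ] [ 0.4519 -0.1377  0.09  ]
fit [0.6431 0.1698 0.016 ] [0.6431 0.1712 0.016 ]
fit2 [6.492e-01 2.000e-04 1.600e-02] [0.6478 0.004  0.016 ]
```

Both views agree within a few mm, and the empty doubler is about 84 mm from its neighbour, against 85 mm given. I'll shut the fingers so they make one pointer and rise, then travel round in an arc.

```bash
python3 -m pendant '[[[0,-1,0],[0,0,0],1],[[0,-1,0],[0,0,0],1],[[0,-1,0],[0,0,0],1],[[0,-1,0],[0,0,0],1],[[0,-1,0],[0,0,0],1],[[0,-1,0],[0,0,0],1],[[0,-1,0],[0,0,0],1],[[0,-0.5,0],[0,0,0],1],[[0,0,0],[0,0,0],1],[[0,0,0],[0,0,0],1]]'
python3 -m pendant '[[[-1,0,-0.5],[0,0,0],1],[[-2,0,-1],[0,0,0],1],[[-2,0,-1],[0,0,0],1],[[-2,0,-1],[0,0,0],1],[[-2,0,-1],[0,0,0],1],[[-2.2,0,-1.1],[0,0,0],1],[[-2.2,0,-1.1],[0,0,0],1],[[-2.2,0,-1.1],[0,0,0],1],[[-2.2,0,-1.1],[0,0,0],1],[[-2.2,0,-1.1],[0,0,0],1],[[-2.2,0,-1.1],[0,0,0],1],[[-2.2,0,-1.1],[0,0,0],1],[[-2.2,0,-1.1],[0,0,0],1],[[-2.2,0,-1.1],[0,0,0],1],[[-2.2,0,-1.1],[0,0,0],1],[[-2.2,0,-1.1],[0,0,0],1],[[-2.2,0,-1.1],[0,0,0],1],[[-2.2,0,-1.1],[0,0,0],1],[[-2,0,-1],[0,0,0],1],[[-1,0,-0.6],[0,0,0],1]]'
python3 - <<'E'
from rig import bot
import numpy as np
s=bot.read_state();R=np.array(s['tcp_rot']);p=np.array(s['position'])
print(s['time_s'],p,s['joint_positions'],s['opening'],100*R.T@(np.array([.385,.255,.36])-p));print(R.round(3))
E
```

```text
time_s: 0.98
position: [0.261, -0.5678, 0.3676]
tcp_rot: [[-0.909, 0.0, 0.418], [-0.418, -0.0, -0.909], [0.0, -1.0, 0.0]]
force: [-0.2, -0.7, -0.7]
opening: 0.325
time_s: 2.65
position: [0.5456, -0.21, 0.3664]
tcp_rot: [[-0.908, -0.001, 0.42], [-0.42, 0.002, -0.908], [-0.0, -1.0, -0.002]]
force: [-1.0, 0.5, -0.1]
opening: 0.006
2.65 [ 0.54563519 -0.20996049  0.36638769] [-3.20206650e+01  2.27371680e+01  8.27180075e+01  7.38450776e-02
  7.46536288e+01  3.31404885e+01] 0.006145595904082622 [ -4.9371939    0.74985018 -48.94271194]
[[-0.908 -0.001  0.42 ]
 [-0.42   0.002 -0.908]
 [-0.    -1.    -0.002]]
```

```bash
python3 -m pendant '[[[-0.25,0,-1],[0,0,0],1],[[-0.25,0,-2],[0,0,0],1],[[-0.25,0,-2.6],[0,0,0],1],[[-0.25,0,-2.6],[0,0,0],1],[[-0.25,0,-2.6],[0,0,0],1],[[-0.25,0,-2.6],[0,0,0],1],[[-0.25,0,-2.6],[0,0,0],1],[[-0.25,0,-2.6],[0,0,0],1],[[-0.25,0,-2.6],[0,0,0],1],[[-0.25,0,-2.6],[0,0,0],1],[[-0.25,0,-2.6],[0,0,0],1],[[-0.25,0,-2.6],[0,0,0],1],[[-0.25,0,-2.6],[0,0,0],1],[[-0.25,0,-2.6],[0,0,0],1],[[-0.25,0,-2.6],[0,0,0],1],[[-0.25,0,-2.6],[0,0,0],1],[[-0.25,0,-2.6],[0,0,0],1],[[-0.25,0,-2.6],[0,0,0],1],[[-0.25,0,-2.6],[0,0,0],1],[[-0.25,0,-1.7],[0,0,0],1]]'
python3 -m pendant '[[[0,0,0],[0,0,0],1],[[0,0,0],[0,0,0],1],[[0,0,0],[0,0,0],1],[[0,0,0],[0,0,0],1]]'
cat > go.py <<'E'
import sys,numpy as np
from rig import bot
s=bot.read_state();R=np.array(s['tcp_rot']);p=np.array(s['position'])
print(s['time_s'],p.round(4),np.round(s['joint_positions'],1),round(s['opening'],3),'tip',(p+.07*R[:,1]).round(4),'F',np.round(s['force'],1))
q=np.array([float(a) for a in sys.argv[1:4]]) # wanted tip
print('tool shift cm',(100*R.T@(q-p-.07*R[:,1])).round(2))
E
python3 go.py .385 .255 .11
```

```text
time_s: 4.32
position: [0.384, 0.2531, 0.367]
tcp_rot: [[-0.908, -0.001, 0.418], [-0.418, -0.0, -0.908], [0.001, -1.0, -0.0]]
force: [-0.2, -0.5, 0.7]
opening: 0.006
time_s: 4.65
position: [0.3861, 0.2511, 0.3671]
tcp_rot: [[-0.909, -0.0, 0.416], [-0.416, -0.001, -0.909], [0.001, -1.0, 0.0]]
force: [-0.0, 0.6, -0.4]
opening: 0.004
4.65 [0.3861 0.2511 0.3671] [19.1 12.  98.9 -0.  69.1 84.5] 0.004 tip [0.3861 0.2511 0.2971] F [-0.   0.6 -0.4]
tool shift cm [-0.08 18.71 -0.41]
```

```bash
python3 -m pendant '[[[0,1,-0.2],[0,0,0],1],[[0,1.5,-0.1],[0,0,0],1],[[0,1.5,0],[0,0,0],1],[[0,1.5,0],[0,0,0],1],[[0,1.5,0],[0,0,0],1],[[0,1.5,0],[0,0,0],1],[[0,1.5,0],[0,0,0],1],[[0,1.5,0],[0,0,0],1],[[0,1.5,0],[0,0,0],1],[[0,1.5,0],[0,0,0],1],[[0,1,0],[0,0,0],1],[[0,0.5,0],[0,0,0],1],[[0,0,0],[0,0,0],1],[[0,0,0],[0,0,0],1],[[0,0,0],[0,0,0],1]]'
python3 go.py .385 .255 .11
python3 - <<'E'
from rig import bot
import cv2,numpy as np
a=bot.capture('side')['img'];w=bot.capture('wrist')['img'];t=bot.capture('top')['img']
f=lambda x:cv2.resize(x,(400,300),interpolation=cv2.INTER_CUBIC)
o=np.vstack([np.hstack([f(a[270:390,300:460]),f(w)]),np.hstack([f(t[248:368,140:300]),f(t)])])
cv2.imwrite('pics/y1.png',o[:,:,::-1])
E
```

```text
time_s: 5.9
position: [0.3853, 0.2548, 0.2078]
tcp_rot: [[-0.909, 0.001, 0.417], [-0.417, 0.0, -0.909], [-0.001, -1.0, 0.0]]
force: [-1.0, 0.8, -0.9]
opening: 0.004
5.9 [0.3853 0.2548 0.2078] [ 19.6  25.8 109.9  -0.   44.2  84.9] 0.004 tip [0.3854 0.2548 0.1378] F [-1.   0.8 -0.9]
tool shift cm [ 0.04  2.78 -0.03]
```

View pics/y1.png

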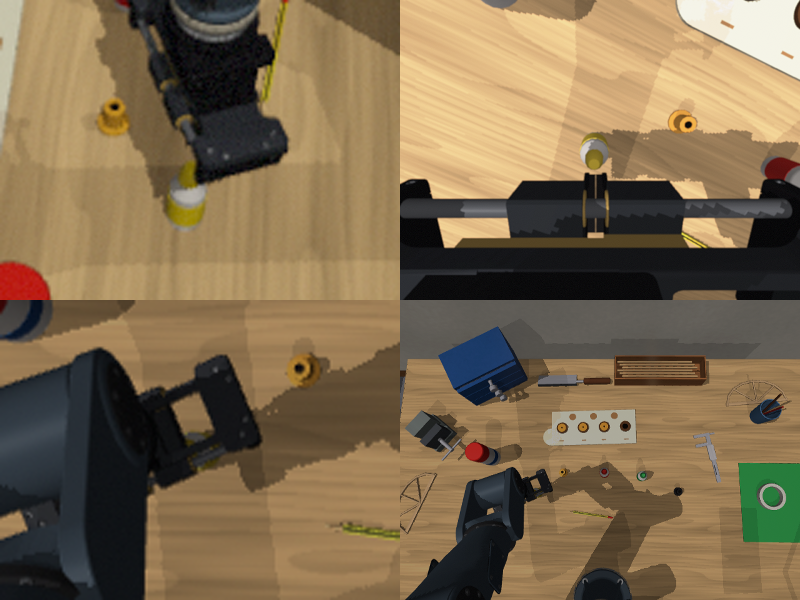

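The wrist view shows the fingertips centred in line with the yellow cap, whose top is at about (310,255) in full pixels. I'll check that with a crop and the ray before going down.

```bash
cat > w.py <<'E'
import sys,cv2,numpy as np
from rig import bot
c=bot.capture('wrist'); np.savez('wr.npz',**c)
q=[float(a) for a in sys.argv[1:4]]
x=c['R']@q+c['t']; u,v=c['fx']*x[0]/x[2]+c['cx'],c['fy']*x[1]/x[2]+c['cy'];print('pred px',u,v)
im=c['img'][:,:,::-1].copy(); U,V=int(u),int(v)
k=cv2.resize(im[V-40:V+40,U-50:U+50],(800,600)[:2],interpolation=cv2.INTER_CUBIC)
k=cv2.resize(im[V-37:V+38,U-50:U+50],(800,600),interpolation=cv2.INTER_CUBIC)
cv2.drawMarker(k,(int((u-U+50.5)*8),int((v-V+37.5)*8)),(255,0,255),0,20,1)
cv2.imwrite(sys.argv[4],k)
E
python3 w.py .385 .255 .09 pics/w1.png
```

```text
pred px 312.00979151635147 265.0087104523618
```

View pics/w1.png

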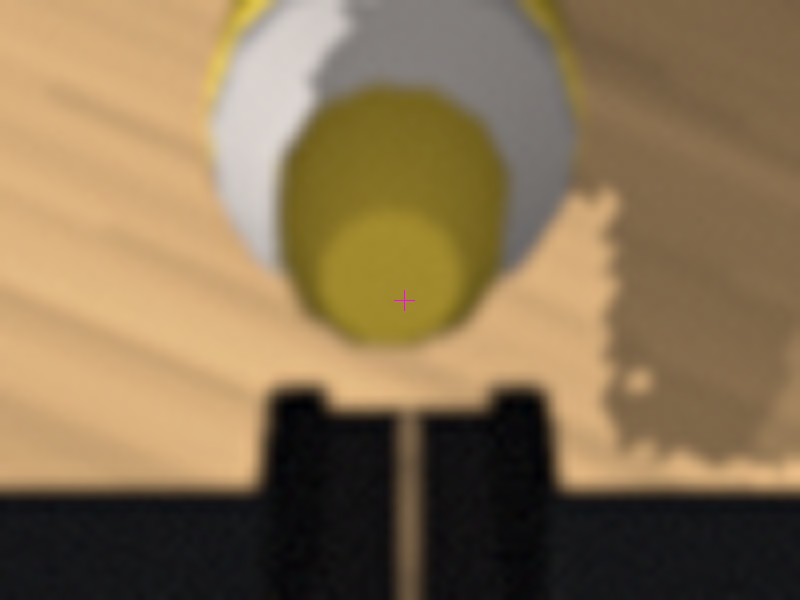

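The cap top sits 2–3 px from the prediction, about 2 mm and within calibration. I'll go down with a small correction and hold for about 1.4 s.

```bash
python3 -m pendant '[[[0,1,-0.1],[0,0,0],1],[[0,1,0],[0,0,0],1],[[0,0.7,0],[0,0,0],1],[[0,0,0],[0,0,0],1],[[0,0,0],[0,0,0],1],[[0,0,0],[0,0,0],1],[[0,0,0],[0,0,0],1],[[0,0,0],[0,0,0],1],[[0,0,0],[0,0,0],1],[[0,0,0],[0,0,0],1],[[0,0,0],[0,0,0],1],[[0,0,0],[0,0,0],1],[[0,0,0],[0,0,0],1],[[0,0,0],[0,0,0],1],[[0,0,0],[0,0,0],1],[[0,0,0],[0,0,0],1],[[0,0,0],[0,0,0],1],[[0,0,0],[0,0,0],1],[[0,0,0],[0,0,0],1],[[0,0,0],[0,0,0],1]]'
python3 go.py .385 .2565 .11
python3 - <<'E'
from rig import bot
import cv2
a=bot.capture('side')['img'];cv2.imwrite('pics/y2.png',cv2.resize(a[270:390,300:460],(800,600))[:,:,::-1])
E
```

```text
time_s: 7.77
position: [0.3843, 0.2559, 0.1803]
tcp_rot: [[-0.909, 0.0, 0.418], [-0.418, 0.0, -0.909], [-0.0, -1.0, -0.0]]
force: [0.9, -0.5, -0.1]
opening: 0.005
7.7667 [0.3843 0.2559 0.1803] [ 19.7  28.8 111.1   0.   40.   85.1] 0.005 tip [0.3843 0.2559 0.1103] F [ 0.9 -0.5 -0.1]
tool shift cm [-0.09  0.03 -0.03]
```

View pics/y2.png

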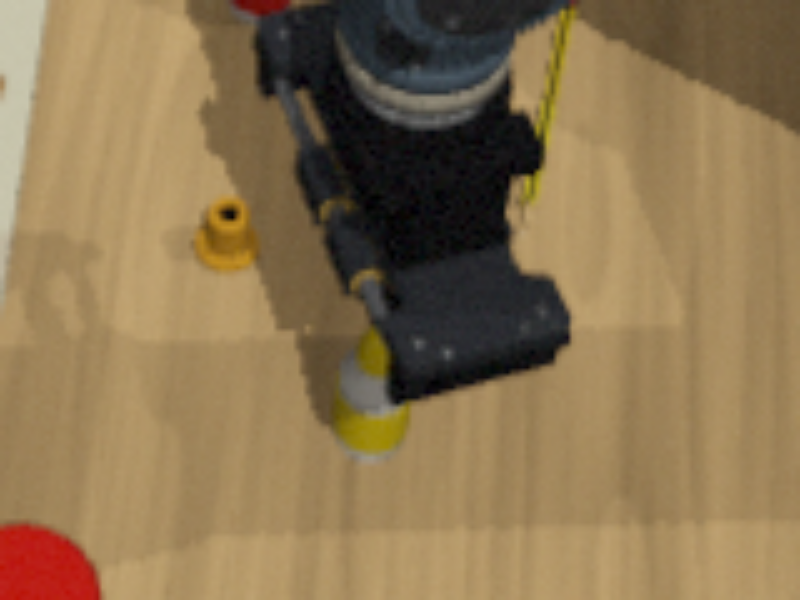

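The bottle is upright and untouched. Next I rise, cross high to the brass bush and come partway down.

```bash
python3 -m pendant '[[[0,-1,0],[0,0,0],1],[[0,-2,0],[0,0,0],1],[[0,-2,0],[0,0,0],1],[[0,-2,0],[0,0,0],1],[[0,-2,0],[0,0,0],1],[[0,-2,0],[0,0,0],1],[[0,-2,0],[0,0,0],1],[[0,-2,0],[0,0,0],1],[[0,-2,0],[0,0,0],1],[[0,-1.5,0],[0,0,0],1],[[0,0,0],[0,0,0],1],[[-0.3,0,1],[0,0,0],1],[[-0.5,0,2],[0,0,0],1],[[-0.5,0,2],[0,0,0],1],[[-0.5,0,2],[0,0,0],1],[[-0.5,0,2],[0,0,0],1],[[-0.5,0,2],[0,0,0],1],[[-0.5,0,1],[0,0,0],1],[[0,0,0],[0,0,0],1],[[0,0,0],[0,0,0],1]]'
python3 -m pendant '[[[0,0,0],[0,0,0],1],[[0,0,0],[0,0,0],1],[[0,0,0],[0,0,0],1]]'
python3 go.py .4645 .1607 .05
```

```text
time_s: 9.48
position: [0.4642, 0.1603, 0.3641]
tcp_rot: [[-0.909, -0.003, 0.416], [-0.416, 0.0, -0.909], [0.002, -1.0, -0.001]]
force: [-0.4, 0.0, 0.1]
opening: 0.005
time_s: 9.73
position: [0.4636, 0.1614, 0.3652]
tcp_rot: [[-0.908, -0.001, 0.419], [-0.419, 0.0, -0.908], [0.0, -1.0, -0.0]]
force: [0.6, -0.6, -0.5]
opening: 0.008
9.7333 [0.4636 0.1614 0.3652] [ 6.1 14.8 95.4  0.  69.9 71.3] 0.008 tip [0.4636 0.1614 0.2952] F [ 0.6 -0.6 -0.5]
tool shift cm [-0.07 24.52  0.11]
```

```bash
python3 -m pendant '[[[0,1,0],[0,0,0],1],[[0,2,0],[0,0,0],1],[[0,2,0],[0,0,0],1],[[0,2,0],[0,0,0],1],[[0,2,0],[0,0,0],1],[[0,2,0],[0,0,0],1],[[0,2,0],[0,0,0],1],[[0,2,0],[0,0,0],1],[[0,2,0],[0,0,0],1],[[0,2,0],[0,0,0],1],[[0,1.5,0],[0,0,0],1],[[0,1,0],[0,0,0],1],[[0,0,0],[0,0,0],1],[[0,0,0],[0,0,0],1],[[0,0,0],[0,0,0],1]]'
python3 go.py .4645 .1607 .05;python3 w.py .4645 .1607 .03 pics/w2.png
```

```text
time_s: 10.98
position: [0.4649, 0.1609, 0.151]
tcp_rot: [[-0.908, 0.002, 0.418], [-0.418, 0.0, -0.908], [-0.002, -1.0, 0.001]]
force: [0.4, 0.2, -0.3]
opening: 0.003
10.9833 [0.4649 0.1609 0.151 ] [  6.1  33.5 108.    0.   38.4  71.3] 0.003 tip [0.465  0.1609 0.081 ] F [ 0.4  0.2 -0.3]
tool shift cm [ 0.06  3.1  -0.  ]
pred px 312.00127475419555 263.8957504968057
```

View pics/w2.png

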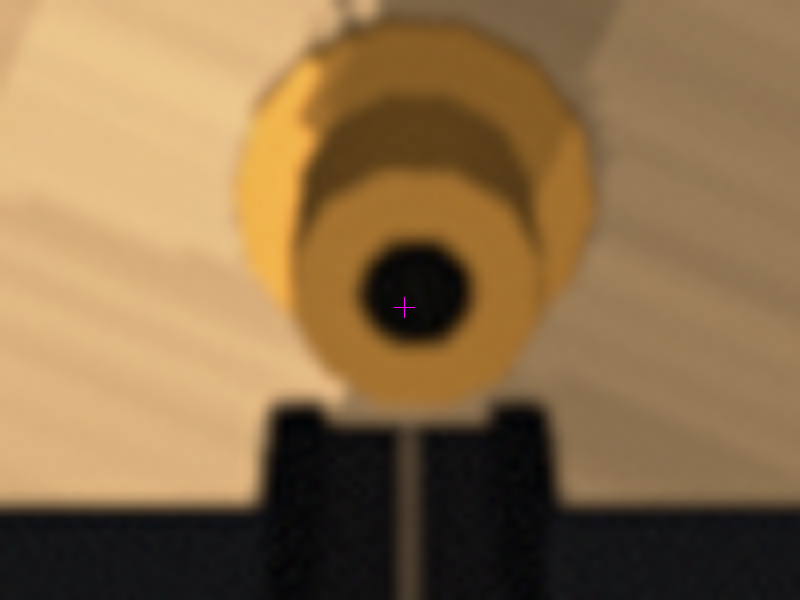

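The bush bore is about 1.5 px from the prediction, so roughly 1 mm off. I'll go down and hold.

```bash
python3 -m pendant '[[[0,1,0],[0,0,0],1],[[0,1,0],[0,0,0],1],[[0,1,0],[0,0,0],1],[[0,0,0],[0,0,0],1],[[0,0,0],[0,0,0],1],[[0,0,0],[0,0,0],1],[[0,0,0],[0,0,0],1],[[0,0,0],[0,0,0],1],[[0,0,0],[0,0,0],1],[[0,0,0],[0,0,0],1],[[0,0,0],[0,0,0],1],[[0,0,0],[0,0,0],1],[[0,0,0],[0,0,0],1],[[0,0,0],[0,0,0],1],[[0,0,0],[0,0,0],1],[[0,0,0],[0,0,0],1],[[0,0,0],[0,0,0],1],[[0,0,0],[0,0,0],1],[[0,0,0],[0,0,0],1],[[0,0,0],[0,0,0],1]]'
python3 go.py .653 -.0837 .30
python3 - <<'E'
from rig import bot
import cv2
a=bot.capture('side')['img'];cv2.imwrite('pics/b2.png',cv2.resize(a[250:370,260:420],(800,600))[:,:,::-1])
E
```

```text
time_s: 12.7
position: [0.4644, 0.1606, 0.1202]
tcp_rot: [[-0.909, -0.0, 0.418], [-0.418, 0.0, -0.909], [0.0, -1.0, -0.0]]
force: [-0.2, -0.1, -0.5]
opening: 0.007
12.7 [0.4644 0.1606 0.1202] [  6.   36.9 108.9   0.   34.1  71.3] 0.007 tip [0.4644 0.1606 0.0502] F [-0.2 -0.1 -0.5]
tool shift cm [ -6.94 -24.98  30.08]
```

View pics/b2.png

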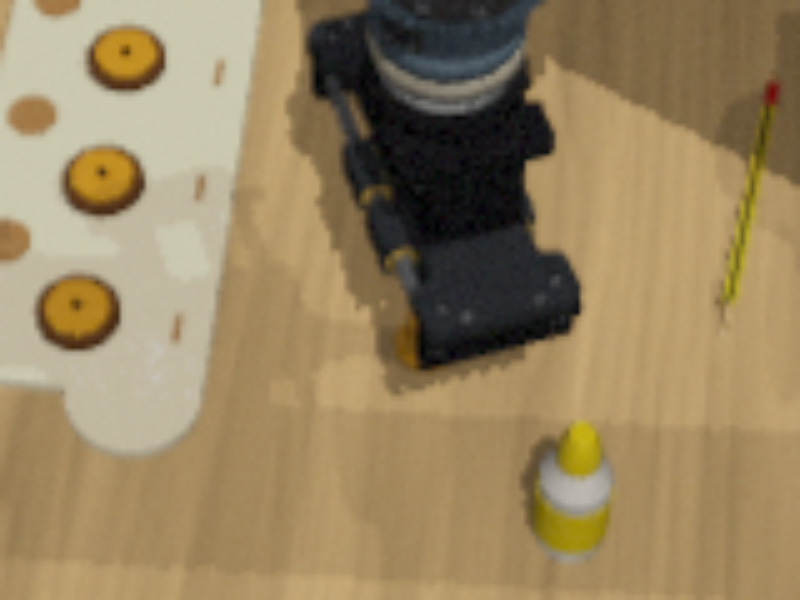

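The bush is still in place and the yellow bottle still stands. I rise, then cross high to the empty doubler.

```bash
python3 -m pendant '[[[0,-1,0],[0,0,0],1],[[0,-2,0],[0,0,0],1],[[0,-2,0],[0,0,0],1],[[0,-2,0],[0,0,0],1],[[0,-2,0],[0,0,0],1],[[0,-2,0],[0,0,0],1],[[0,-2,0],[0,0,0],1],[[0,-2,0],[0,0,0],1],[[0,-2,0],[0,0,0],1],[[0,-2,0],[0,0,0],1],[[0,-2,0],[0,0,0],1],[[0,-2,0],[0,0,0],1],[[0,-1.5,0],[0,0,0],1],[[0,0,0],[0,0,0],1],[[0,0,0],[0,0,0],1]]'
python3 -m pendant '[[[-0.2,0,1],[0,0,0],1],[[-0.5,0,2],[0,0,0],1],[[-0.5,0,2.2],[0,0,0],1],[[-0.5,0,2.2],[0,0,0],1],[[-0.5,0,2.2],[0,0,0],1],[[-0.5,0,2.2],[0,0,0],1],[[-0.5,0,2.2],[0,0,0],1],[[-0.5,0,2.2],[0,0,0],1],[[-0.5,0,2.2],[0,0,0],1],[[-0.5,0,2.2],[0,0,0],1],[[-0.5,0,2.2],[0,0,0],1],[[-0.5,0,2.2],[0,0,0],1],[[-0.5,0,2.1],[0,0,0],1],[[-0.5,0,2],[0,0,0],1],[[-0.2,0,1],[0,0,0],1],[[0,0,0],[0,0,0],1],[[0,0,0],[0,0,0],1],[[0,0,0],[0,0,0],1],[[0,0,0],[0,0,0],1]]'
python3 go.py .653 -.0837 .032
```

```text
time_s: 14.0
position: [0.4642, 0.1606, 0.3662]
tcp_rot: [[-0.909, 0.002, 0.418], [-0.418, 0.0, -0.909], [-0.002, -1.0, 0.001]]
force: [0.9, -0.2, -0.9]
opening: 0.007
time_s: 15.58
position: [0.652, -0.0829, 0.3651]
tcp_rot: [[-0.908, -0.001, 0.419], [-0.419, 0.001, -0.908], [0.001, -1.0, -0.001]]
force: [0.2, -0.4, -0.4]
opening: 0.007
15.5833 [ 0.652  -0.0829  0.3651] [-17.   29.1  72.    0.   79.   48.3] 0.007 tip [ 0.6519 -0.0829  0.2951] F [ 0.2 -0.4 -0.4]
tool shift cm [-0.09 26.31  0.15]
```

```bash
python3 -m pendant '[[[0,1,0.1],[0,0,0],1],[[0,2,0],[0,0,0],1],[[0,2,0],[0,0,0],1],[[0,2,0],[0,0,0],1],[[0,2,0],[0,0,0],1],[[0,2,0],[0,0,0],1],[[0,2,0],[0,0,0],1],[[0,2,0],[0,0,0],1],[[0,2,0],[0,0,0],1],[[0,2,0],[0,0,0],1],[[0,2,0],[0,0,0],1],[[0,1.3,0],[0,0,0],1],[[0,1,0],[0,0,0],1],[[0,0,0],[0,0,0],1],[[0,0,0],[0,0,0],1],[[0,0,0],[0,0,0],1]]'
python3 go.py .653 -.0837 .032;python3 w.py .653 -.0837 .012 pics/w3.png
```

```text
time_s: 16.92
position: [0.6539, -0.0851, 0.1333]
tcp_rot: [[-0.909, 0.002, 0.418], [-0.418, -0.001, -0.909], [-0.002, -1.0, 0.001]]
force: [-0.3, 0.0, -0.0]
opening: 0.006
16.9167 [ 0.6539 -0.0851  0.1333] [-17.1  43.9  83.5   0.   52.4  48.2] 0.006 tip [ 0.6541 -0.0851  0.0633] F [-0.3  0.  -0. ]
tool shift cm [ 0.05  3.13 -0.18]
pred px 309.34366527672677 263.5029285351912
```

View pics/w3.png

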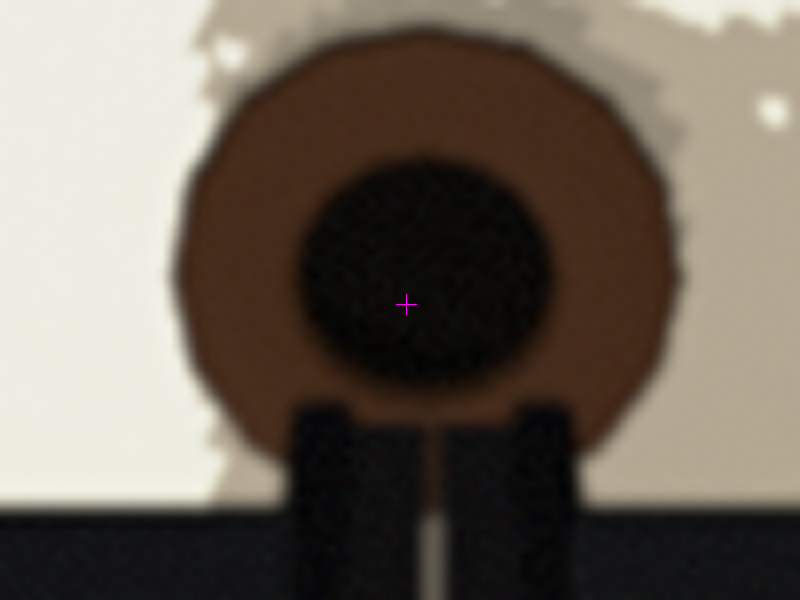

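The hole centre is at about (425,270) in the crop and the finger gap at 432, so they line up sideways. The same small upward bias shows in all three wrist checks, so it is within calibration. I'll go down with a 1 mm shift and hold.

```bash
python3 -m pendant '[[[-0.1,1,0],[0,0,0],1],[[0,1,0],[0,0,0],1],[[0,1,0],[0,0,0],1],[[0,0,0],[0,0,0],1],[[0,0,0],[0,0,0],1],[[0,0,0],[0,0,0],1],[[0,0,0],[0,0,0],1],[[0,0,0],[0,0,0],1],[[0,0,0],[0,0,0],1],[[0,0,0],[0,0,0],1],[[0,0,0],[0,0,0],1],[[0,0,0],[0,0,0],1],[[0,0,0],[0,0,0],1],[[0,0,0],[0,0,0],1],[[0,0,0],[0,0,0],1],[[0,0,0],[0,0,0],1],[[0,0,0],[0,0,0],1],[[0,0,0],[0,0,0],1],[[0,0,0],[0,0,0],1],[[0,0,0],[0,0,0],1]]'
python3 go.py .653 -.0837 .032
python3 - <<'E'
from rig import bot
import cv2
a=bot.capture('side')['img'];cv2.imwrite('pics/e2.png',cv2.resize(a[150:390,200:520],(800,600))[:,:,::-1])
E
```

```text
time_s: 18.63
position: [0.6541, -0.0846, 0.1023]
tcp_rot: [[-0.909, 0.0, 0.418], [-0.418, 0.0, -0.909], [-0.0, -1.0, -0.0]]
force: [1.2, -0.1, -0.2]
opening: 0.001
18.6333 [ 0.6541 -0.0846  0.1023] [-17.1  46.5  84.    0.   49.5  48.3] 0.001 tip [ 0.6541 -0.0846  0.0323] F [ 1.2 -0.1 -0.2]
tool shift cm [ 0.06  0.03 -0.12]
```

View pics/e2.png

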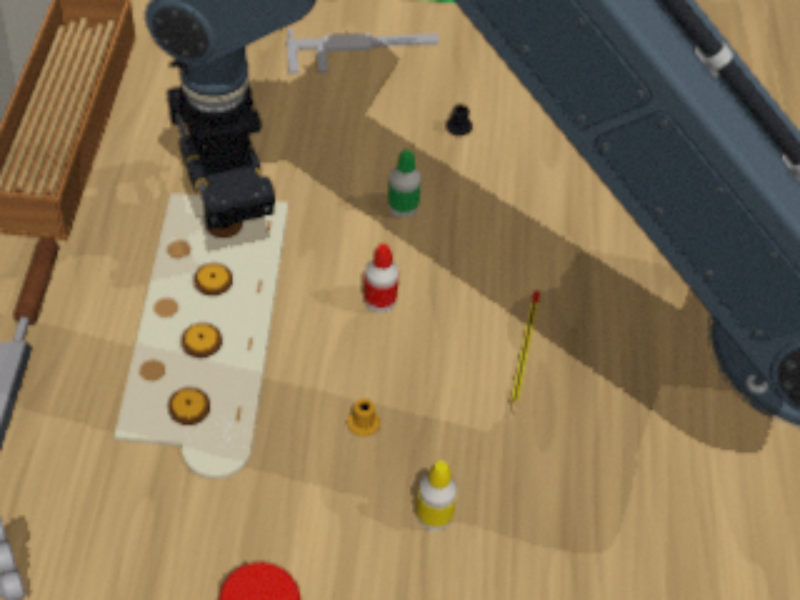

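The gripper is over the empty doubler and every visible object is where it started. I'm handing in.

```bash
python3 -c "
from rig import bot
print(bot.hand_in())"
```

```text
the job is handed in; nothing more can be done
None
```

I pointed with shut fingers at the yellow glue bottle, then the brass bush, then the empty doubler, and handed in while still over the doubler. Each time the fingertips were about 2 cm above the middle of the top and stayed there for about 1.4 s. Between them I travelled with the fingertips about 0.29 m above the bench, at least 10 cm clear of everything near the work.

- **Last readings:** the fingertips were at (0.654, −0.085, 0.032), about 1.5 mm from the measured hole centre and 2 cm above the ring. The wrist force was about 1 N, which is noise level. The robot's clock stood at about 18.6 s, against the 53 s limit.
- **Objects:** the last side view showed the bottles, bushes and filled doublers undisturbed.
- **Disagreement:** the wrist camera put the three targets about 1–3 mm from where the side and top cameras put them. That is about the stated calibration error, so I corrected only slightly for it.

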